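Show the toolbox end panel to the inspection camera

TASK

The chest's open lid stands in the inspection camera's view: first lower it until it is fully shut. Then lift the gable-shaped maple end panel with the brass ring out of the rack and hold it up in the air for the camera: gable up, ring side square to the lens along the camera's own line of sight (it looks a little downwards), the ring centred in the view and 15 cm in front of the lens. Finish while holding it there still, and leave the camera, the other panels and everything else on the bench undisturbed.

Things in the scene. Friction and masses are not known exactly. Their poses are not given: they have to be found in the camera images.
- panel: the toolbox end panel to be shown: pale maple, house-shaped (gable), standing upright in a slot of the rack; 16 mm thick (its x), 110 mm wide (its y), 130 mm tall (its z), about 140 g. The full width runs to 90 mm above the underside, then both edges slope in to a flat top 44 mm wide. Origin: centre of the underside; z up through the gable, x out of the face that carries the brass ring. The gable part (z 85 to 130 mm) is plain wood on both faces and is the place to pinch it
- ring (a point): centre of the brass ring (40 mm across, 2 mm proud, round a 27 mm through hole) on the panel's face; in the panel's frame at x +8, y 0, z +60 mm; same axes as the panel
- rack: fixed wooden rack, 250 x 130 x 15 mm board with three slots 85 mm apart along its x, each slot between two ribs that stand 30 mm above the board (45 mm above the table), 20 mm apart. Origin: centre of the underside, x along the row. The three panels stand in the slots on the board, faces across the row, brass ring towards the rack's +x
- walnut: dark walnut rectangle, 14 x 100 x 110 mm, loose in another slot of the rack; origin at the centre of its underside
- bluepanel: blue-painted rectangle, 12 x 90 x 120 mm, loose in another slot of the rack; origin at the centre of its underside
- chest: fixed open wooden chest, 190 (its x) x 240 (its y) x 70 mm high; origin at the centre of its underside; the lid is hinged along its +x rim, the side towards the inspection camera
- lid (a joint): angle of the chest's lid in rad: 0 closed, grows as it opens, starts 1.15 to 1.6 (about upright). The lid is a 190 x 240 x 8 mm wooden board, 220 g; its stiff hinge stays at any angle (about 2 N at the free edge moves it), so it must be brought all the way down
- lid_hinge (a point): middle of the lid's hinge line, at the chest's +x rim (chest frame x +95, y 0, z 70.5 mm), in the plane of the lid's underside. Its axes turn with the lid: the board runs from here along its -x, and its outer face, 8 mm up its z, is the top when closed
- lid_handle (a point): outer end of the dark knob on the lid's outer face, on the middle line 30 mm from the free edge, standing 35 mm off the board; about 25 mm across
- lens (a point): centre of the front of the inspection camera's lens. The camera looks along this frame's -x; y is sideways, z is up across the picture. It looks somewhat downwards (0.1 to 0.4 rad), at 270 to 310 mm above the table. The lens is 38 mm across; the head behind it is 50 x 56 x 44 mm on an aluminium column 85 mm behind the lens with a 110 x 100 mm foot. The stand is fixed: do not touch it
- glue: white glue bottle with green label, 60 mm across, 170 mm tall; loose, to be left alone; origin at the centre of its underside
- drill: yellow and black cordless drill standing on its battery, 120 x 75 mm foot, 205 mm tall; loose, to be left alone; origin at the centre of its underside
- clamp: steel bar clamp with a red handle, lying flat, 300 mm long, its arms reaching 99 mm to its +y side, at most 32 mm high; loose, to be left alone; origin at the centre of its underside
- tape: yellow and black tape measure, 70 x 36 x 67 mm; loose, to be left alone; origin at the centre of its underside
Things that resemble listed ones, but are neither listed nor needed, are in the scene too. Of the things like the bluepanel, leave any that is pink; of the rest the larger one is meant.

How it is judged:
On the way, in this order (a step that is already met when the one before it is completed fails the run):
1. the chest's lid is shut, the panel still in the rack (value of joint lid below 0.06 rad and height (world z) of panel below 0.03 m), for 0.2 s.
2. the panel is lifted clear of the rack in the gripper (height (world z) of panel above 0.06 m and contact force between panel and the fingers above 1 N), for 0.2 s.
At the end, for the whole second after the job is handed in: Lid below 0.06 rad. Panel held still by the fingers alone, over 110 mm up, touching no chest, rack or other panel; ring facing the lens, 125 to 175 mm before it, within 25 mm of its line of sight sideways and up-down; panel x and z within 0.2 rad of the lens axes, gable up (value of joint lid below 0.06 rad and x of ring in the frame of lens between -0.175 and -0.125 m and y of ring in the frame of lens between -0.025 and 0.025 m and z of ring in the frame of lens between -0.025 and 0.025 m and angle between the x axis of panel and the x axis of lens, either way round below 0.2 rad and angle between the z axis of panel and the z axis of lens, either way round below 0.2 rad and x of lens in the frame of panel above 0.05 m and angle between panel's own z axis and vertical below 0.8 rad and height (world z) of panel above 0.11 m and contact force between panel and the fingers above 1 N and linear speed of panel below 0.03 m/s and contact force between panel and chest below 0.3 N and contact force between panel and rack below 0.3 N and contact force between panel and walnut below 0.3 N and contact force between panel and bluepanel below 0.3 N); the arm keeps its last pose, push and grip.
It fails at once if the inspection camera is pushed (distance of lens from where it was at the start of the episode above 0.012 m).
It fails at once if another panel is displaced (distance of any of walnut, bluepanel from where it was at the start of the episode above 0.025 m).
It fails at once if something else on the bench is displaced (distance of any of glue, drill, clamp, tape from where it was at the start of the episode above 0.03 m).
It also fails if it takes over 51 s, if anything falls off the work surface, if the arm or the gripper's body presses on something with over 40 N, if the wrist force passes 120 N, or if a joint passes its speed limit or range.

ROBOT

A 6-joint arm with a two-finger parallel gripper is mounted at the origin on the work surface. World frame = base frame: x ahead of the robot, y to its left, z up, the work surface at z = 0. Lengths are in m, angles in rad, forces in N, time in s.
With the tool pointing down it reaches from about 0.325 to 0.9 m from the base axis. Payload 3.5 kg.
Tool frame: the origin (TCP) lies between the finger pads; the fingertips stand 14 mm ahead of it and the grasp point (between the pads) lies 5 mm behind it (tip_extent is the distance from the TCP to the fingertips, in m); x points along the fingers, z is the direction in which the jaws open and shut, and the axes are right-handed (so a half turn about x gives the same grasp; the last joint's range is limited). The gripper opens to 85 mm and grips with 20 to 120 N. Pads are 22 mm wide; open, the fingers measure 114 mm over their backs; the gripper's body (76 mm by 85 mm) begins 54 mm behind the grasp point. The pads swing forward as they close: fully open they stand 13 mm farther back than shut.
Start: joints at [1.067, 0.276, -0.026, 1.268, 0, 1.467], TCP at [0.244, 0.575, 0.245] pointing down, gripper open.
Joint ranges: [-3.12, 3.12], [-0.85, 1.88], [-1.08, 1.24], [-1.95, 2.15], [-1.57, 1.53], [-3.14, 3.14]. Speed limits (rad/s): [2.57, 2.57, 3.14, 3.14, 3.14, 3.14].

INTERFACE

Orientations are given as a unit quaternion [w, x, y, z].
In Python, from bench import * gives the robot as it stands.
- The arm moves only by the tool send_rows, never from a script. Its argument "increments" is a list of rows, each a list of 5 numbers: the shift along the tool's x, y, z in m, then the turn about the tool's x in rad, then the finger opening in m, from 0 to 0.0854. A call has 1 to 8 rows; each row shifts and turns the commanded pose from where the row before left it, along the tool's axes as they then stand; what a row does not reach is not made up. A row lasts 1/8 s, in which the tool goes at most 62.5 mm and 10.7 degrees, less where a joint would pass 70% of its speed; a pose out of reach is approached as far as the arm can. A call with a gripper value outside its range is refused whole. The fingers move at their own pace and stop on an object; "force" is the grip in N (left out, the last holds). Time passes only in rows, so rows that do not move let the fingers close. It gives the time, the measured TCP pose, the force and the opening at its end, in the units of the state.
- observe(): the state, without advancing time (a new reading comes with each control period).
- grab_frame(name): name is "scene" or "top"; returns the picture (384x512x3 uint8, red, green, blue); there is no depth.
- calibration(name): a dict with "fx", "fy", "cx", "cy" (pixels), "eye" and "attitude" of the camera in the world. Camera axes: x right, y down, z forward; pixel columns grow to the right and rows downward; lengths in m; the calibration is good to about 2 mm. A picture is of the moment at which its call begins. calibration takes no time and is no camera call.
- close_job(): hands the job in, once; it reports no verdict.
The state is a dict: "time_s": time; "joints": joint angles; "joint_vel": joint speeds; "effort": joint torques, N m; "position": TCP position; "eef_rot": TCP orientation; "wrist_force": force on the tool from outside, world axes, zero at the start; "wrist_torque": the same for the moment, N m; "gripper_width": finger opening in m.
Only numpy, scipy, OpenCV 4.12 (cv2) and the standard library are available. Lean on these libraries where they do the work, as an engineer would, in place of code of your own. Each camera call takes 0.05 s, during which the arm holds its last target.

## Working session

There is one attempt and no reset: what is moved stays moved. The work goes in short steps, Python scripts to look and compute and a tool call to move; the robot and the scene stay as the last step left them, time stands still between calls to the robot, and variables do not carry over. Pictures are saved under pics/ and viewed, and the job is handed in when it is done.

Besides the shell and the picture viewer there is one more tool, called after ">>>" by a JSON object that holds its "method" and its "body", one argument or row to a line. send_rows: Moves the arm, as the interface text tells. Its arguments: {"type":"object","properties":{"increments":{"type":"array"},"force":{"type":"number"}},"required":["increments"]}

```bash
ls; mkdir -p pics; python3 - <<'E'
from bench import *
import cv2
print(observe())
for n in("scene","top"):
    im=grab_frame(n); cv2.imwrite(f"pics/{n}0.png",cv2.cvtColor(im,cv2.COLOR_RGB2BGR)); print(n,calibration(n))
E
```

```text
pics
{'time_s': 0.0, 'joints': array([ 1.06655403e+00,  2.77128516e-01, -2.78981109e-02,  1.26800567e+00,
        9.73396632e-06,  1.46741929e+00]), 'joint_vel': array([ 0.0011332 , -0.00175045,  0.0012094 ,  0.00039902, -0.00044184,
       -0.00050422]), 'effort': array([-5.66110521e-04, -4.45515561e+01,  2.95201796e+01,  1.67363102e-02,
       -5.92366177e-05, -3.53918921e-07]), 'position': array([0.2435105 , 0.57478924, 0.24415434]), 'eef_rot': array([ 0.58883435, -0.39080648,  0.59023877,  0.39008025]), 'wrist_force': array([ 0.68538058, -0.36883547, -0.27281083]), 'wrist_torque': array([-0.02454148, -0.07740968,  0.00547777]), 'gripper_width': 0.08552322442564494}
scene {'fx': 430.02291985770665, 'fy': 430.02291985770665, 'cx': 257.05907043010984, 'cy': 197.4998191449749, 'eye': array([ 1.14707148, -1.00225574,  1.17228757]), 'attitude': array([-0.37839054,  0.88458857,  0.2504154 , -0.10777655])}
top {'fx': 372.0915043478869, 'fy': 372.0915043478869, 'cx': 255.9903281066193, 'cy': 193.18611466055668, 'eye': array([ 0.40938029, -0.08658141,  1.37915747]), 'attitude': array([-0.05615064,  0.70913874, -0.70061713,  0.05572241])}
```

View pics/scene0.png

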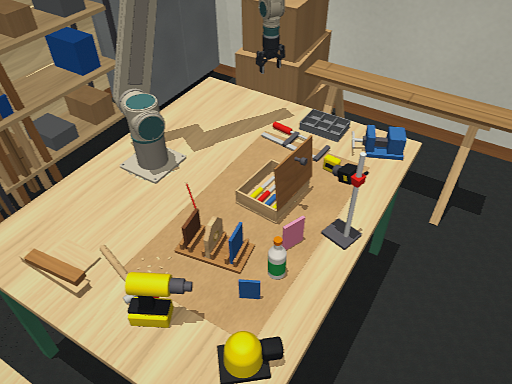

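View pics/top0.png

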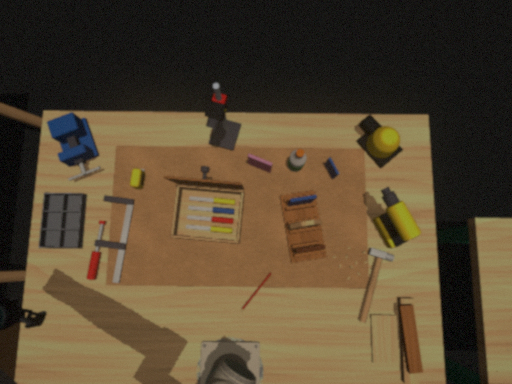

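```bash
cat > h.py <<'E'
import numpy as np, cv2
from scipy.spatial.transform import Rotation as Ro
from bench import *
def R(q): return Ro.from_quat([q[1],q[2],q[3],q[0]]).as_matrix()
def cam(n):
    c=calibration(n); return c,R(c['attitude']),np.array(c['eye'])
def proj(n,p):
    c,A,e=cam(n); v=(np.atleast_2d(p)-e)@A
    return np.c_[c['cx']+c['fx']*v[:,0]/v[:,2], c['cy']+c['fy']*v[:,1]/v[:,2]]
def ray(n,uv):
    c,A,e=cam(n); d=A@np.array([(uv[0]-c['cx'])/c['fx'],(uv[1]-c['cy'])/c['fy'],1.]); return e,d/np.linalg.norm(d)
def onz(n,uv,z):
    e,d=ray(n,uv); return e+d*(z-e[2])/d[2]
def tri(a,b):
    # a pixel in scene, b pixel in top
    e1,d1=ray('scene',a); e2,d2=ray('top',b)
    M=np.c_[d1,-d2]; s=np.linalg.lstsq(M,e2-e1,rcond=None)[0]
    p,q=e1+d1*s[0],e2+d2*s[1]; return (p+q)/2,np.linalg.norm(p-q)
def crop(n,im,x0,y0,x1,y1,k,f):
    c=cv2.resize(im[y0:y1,x0:x1],None,fx=k,fy=k,interpolation=cv2.INTER_CUBIC)
    for x in range((x0+9)//10*10,x1,10):
        cv2.line(c,((x-x0)*k,0),((x-x0)*k,6 if x%50 else 14),(0,0,255),1)
        if x%20==0: cv2.putText(c,str(x),((x-x0)*k,22),0,.35,(0,255,255),1)
    for y in range((y0+9)//10*10,y1,10):
        cv2.line(c,(0,(y-y0)*k),(6,(y-y0)*k),(0,0,255),1)
        if y%20==0: cv2.putText(c,str(y),(8,(y-y0)*k+4),0,.35,(0,255,255),1)
    cv2.imwrite('pics/'+f,c)
E
python3 - <<'E'
from h import *
print(proj('scene',[0,0,0]),proj('top',[0,0,0]),proj('top',[.5,0,0]),proj('scene',[.244,.575,.23]))
s=cv2.imread('pics/scene0.png');t=cv2.imread('pics/top0.png')
crop('s',s,170,130,320,280,5,'cs_a.png' if 0 else 'cs1.png')
t=cv2.convertScaleAbs(t,alpha=1.6)
crop('t',t,150,75,350,275,4-1,'ct1.png')
crop('s',s,290,110,380,255,4,'cs2.png')
crop('t',t,155,75,255,195,6,'ct2.png') if 0 else crop('t',t,155,75,255,195,5,'ct2.png')
crop('t',t,270,180,340,270,6,'ct3.png')
E
```

```text
[[153.28429177 161.44899645]] [[229.60774762 371.19453182]] [[232.74970817 227.52137443]] [[270.1225558   72.18065563]]
```

View pics/cs1.png

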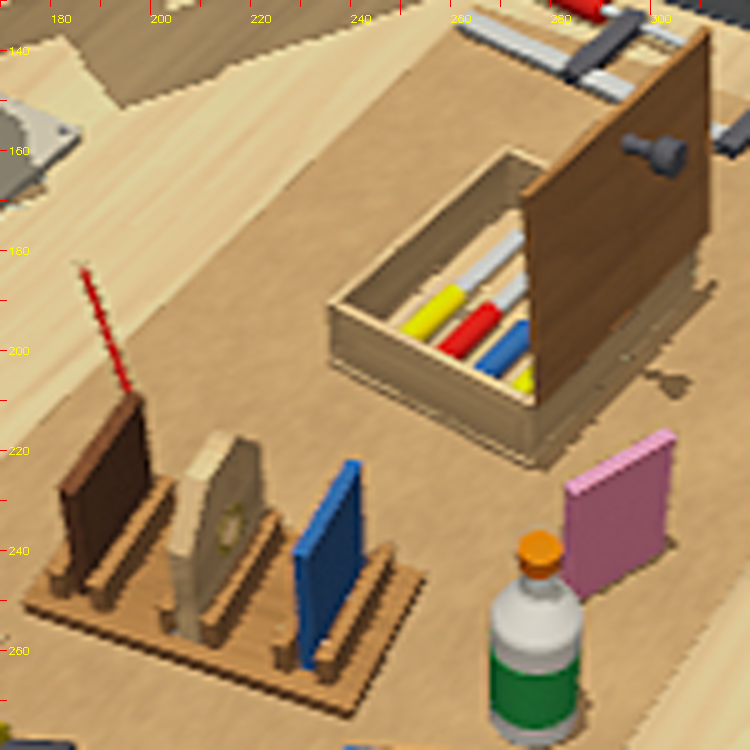

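View pics/cs2.png

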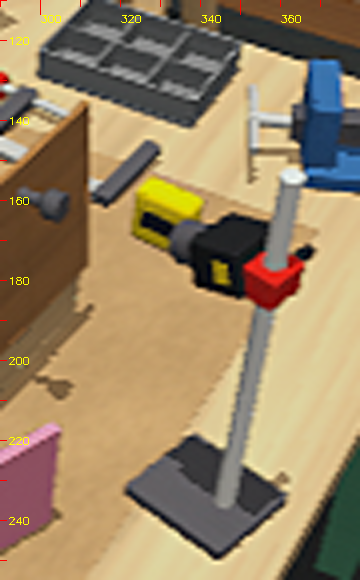

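View pics/ct2.png

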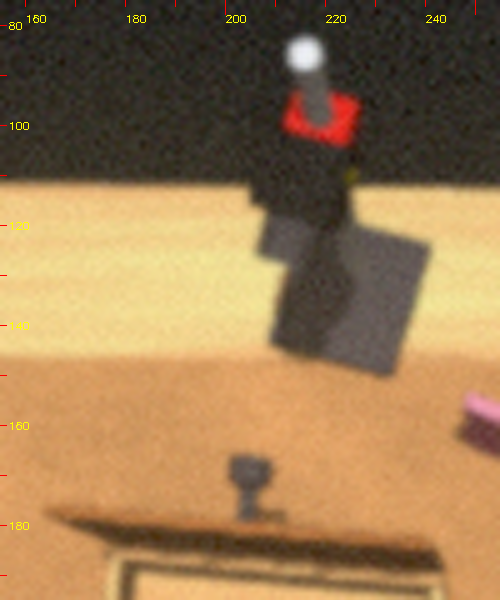

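View pics/ct3.png

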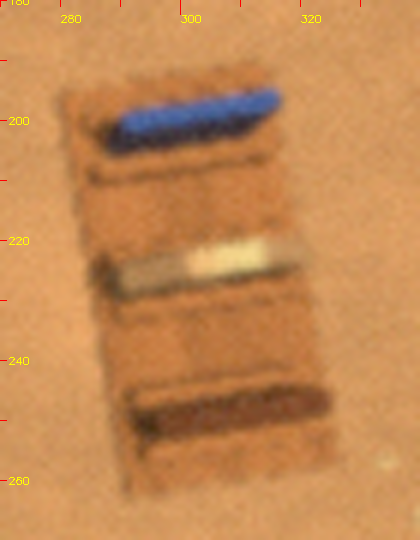

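```bash
python3 - <<'E'
from h import *
s=cv2.imread('pics/scene0.png');t=cv2.imread('pics/top0.png')
crop('s',s,315,145,375,190,12,'cs3.png')
g=(255*(t/255.)**.45).astype('uint8')
crop('t',g,185,75,250,155,7,'ct4.png')
crop('s',s,225,125,320,230,6,'cs4.png') if 0 else crop('s',s,225,125,320,230,5,'cs4.png')
crop('t',cv2.convertScaleAbs(t,alpha=1.6),155,160,255,250,6,'ct5.png')
E
```

```text
(no output)
```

View pics/cs3.png

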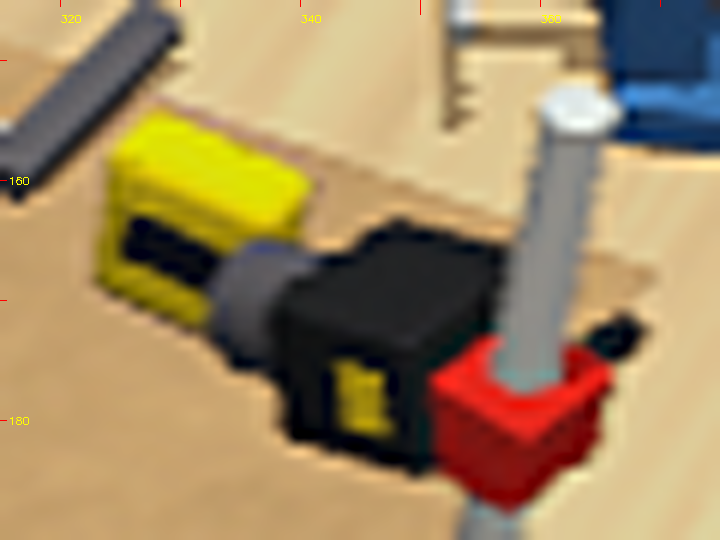

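View pics/ct4.png

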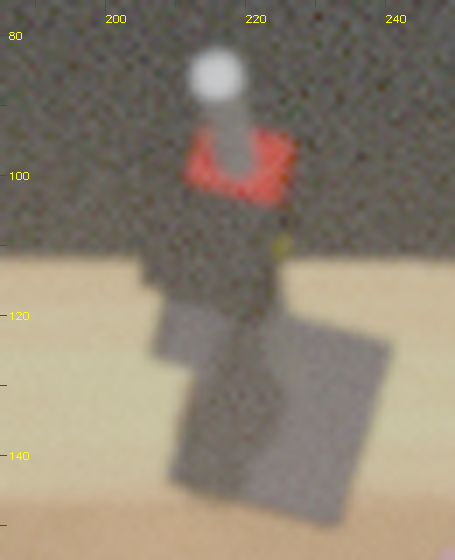

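View pics/cs4.png

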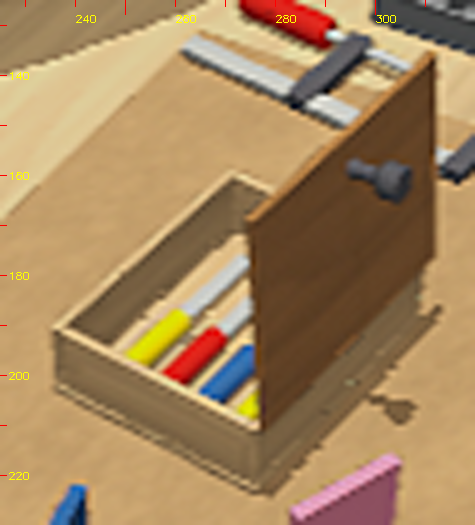

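View pics/ct5.png

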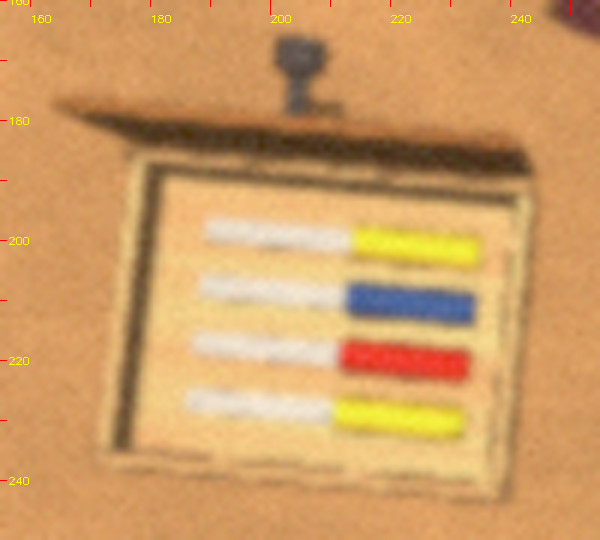

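```bash
cat > lens.py <<'E'
from h import *
from scipy.optimize import least_squares
def c2(p,k,o): return (np.array(p,float)+.5)/k-.5+np.array(o)
obs=[] # name, lens-frame point maker(L,H), pixel
S=lambda p:c2(p,12,(315,145)); T=lambda p:c2(p,7,(185,75))
# lens frame: x back toward camera body, y sideways, z up. near side (towards scene cam) = y+ or -?
def build(sg):
    o=[('scene',lambda L:(0,0,0),S((247,301)),1.),
     ('scene',lambda L:(L,sg*28,22),S((285,305)),1),
     ('scene',lambda L:(L+50,sg*28,22),S((402,345)),1),
     ('scene',lambda L:(L,-sg*28,22),S((397,222)),1),
     ('scene',lambda L:(L,sg*28,-22),S((287,432)),1),
     ('scene',lambda L:(L+50,sg*28,-22),S((415,474)),1),
     ('top',lambda L:(0,0,0),(np.array([212,126.5])-.4),.6)]
    return o
def Rl(yaw,p):
    x=np.array([np.cos(p)*np.cos(yaw),np.cos(p)*np.sin(yaw),np.sin(p)])
    y=np.array([-np.sin(yaw),np.cos(yaw),0]); return np.c_[x,y,np.cross(x,y)]
def res(q,o):
    M=Rl(q[3],q[4]); r=[]
    for n,f,px,w in o:
        P=q[:3]+M@(np.array(f(q[5]))/1000); r+=list(w*(proj(n,P)[0]-px))
    return np.array(r)
if __name__=='__main__':
    print(tri(S((247,301)),(211.6,126.1)))
    for sg in(-1,):
        o=build(sg)
        s=least_squares(res,[.8,.05,.28,-.2,.2,22],args=(o,),x_scale=[.1,.1,.1,.1,.1,10])
        J=s.jac; C=np.linalg.inv(J.T@J)*.15
        print(s.x.round(4),np.sqrt(np.diag(C)).round(4)); print(s.fun.round(2))
    # foot corners in top at z ~0
    for c in[(175,482),(340,526),(392,342)]:
        print(onz('top',T(c),.012).round(4))
    for c in [(328,490),(376,555),(446,495),(394,437)]: pass
    print('col top/clamp', [ (T(c)).round(1) for c in[(217,75),(237,170)]])
E
python3 lens.py
```

```text
(array([0.79667821, 0.05552944, 0.26417798]), np.float64(0.0030155194165720346))
[ 0.7961  0.0568  0.2629 -0.3324  0.334  33.9726] [1.100e-03 1.900e-03 1.900e-03 1.890e-02 1.910e-02 2.085e+00]
[ 0.4  -0.11 -1.83 -0.67  0.37 -0.48  0.77 -0.82 -0.33  0.9   0.82  1.21
 -0.05  0.43]
[0.8171 0.0943 0.012 ]
[0.7936 0.0042 0.012 ]
[ 0.8979 -0.022   0.012 ]
col top/clamp [array([215.6,  85.3]), array([218.4,  98.9])]
```

```bash
python3 - <<'E'
from h import *
ims=[];
for i in range(6):
    ims.append(grab_frame('scene').astype(float))
tt=[grab_frame('top').astype(float) for i in range(6)]
np.save('s.npy',np.mean(ims,0)); np.save('t.npy',np.mean(tt,0))
s=np.mean(ims,0)[...,::-1].clip(0,255).astype('uint8');t=np.mean(tt,0)[...,::-1]
cv2.imwrite('pics/sm.png',s)
g=(255*(s/255.)**.5).astype('uint8'); crop('s',g,325,150,369,192,17,'cs6.png') if 0 else crop('s',g,325,158,369,190,18,'cs6.png')
g=(255*(t/255.)**.4).clip(0,255).astype('uint8'); crop('t',g,195,78,250,153,8-1,'ct6.png')
E
```

```text
(no output)
```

View pics/cs6.png

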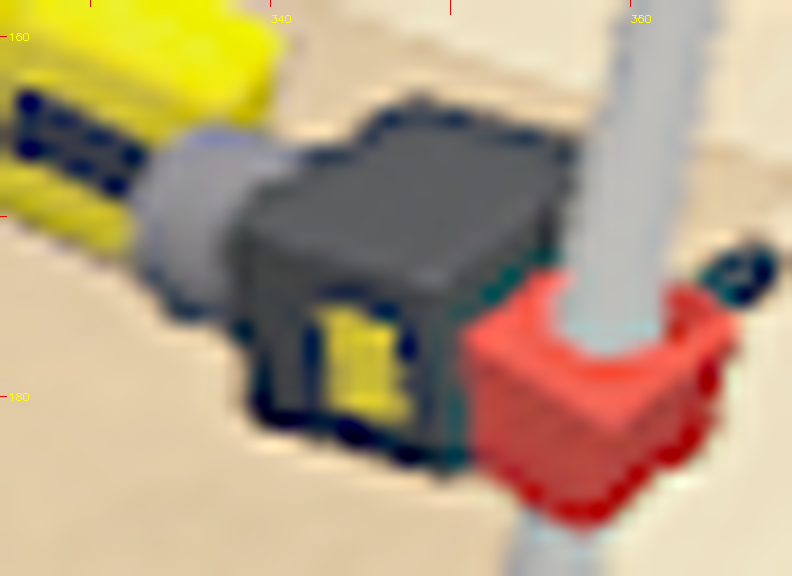

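View pics/ct6.png

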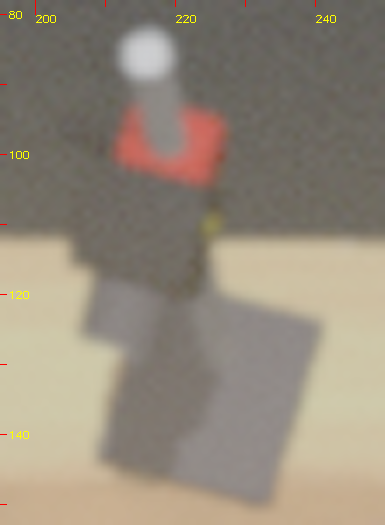

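```bash
cat > lens2.py <<'E'
from lens import *
S=lambda p:c2(p,18,(325,158)); T=lambda p:c2(p,7,(195,78))
sg=-1
o=[('scene',lambda L:(0,0,0),S((195,222)),1.),
 ('scene',lambda L:(L,sg*28,22),S((240,230)),1),
 ('scene',lambda L:(L+50,sg*28,22),S((437,278)),1),
 ('scene',lambda L:(L,-sg*28,22),S((415,97)),1),
 ('scene',lambda L:(L+50,-sg*28,22),S((575,140)),.7),
 ('scene',lambda L:(L,sg*28,-22),S((250,415)),1),
 ('scene',lambda L:(L+50,sg*28,-22),S((447,470)),1),
 ('top',lambda L:(0,19,0),T((83,334)),1),
 ('top',lambda L:(L,28,22),T((70,264)),.7),
 ]
for lockyaw in(None,-.25):
    f=(lambda q:res(q,o)) if lockyaw is None else (lambda q:np.r_[res(q,o),(q[3]-lockyaw)*100])
    s=least_squares(f,[.8,.05,.28,-.2,.2,32],x_scale=[.1,.1,.1,.1,.1,10])
    C=np.linalg.inv(s.jac.T@s.jac)*.2
    print(s.x.round(4),np.sqrt(np.diag(C)).round(4)); print(s.fun.round(2))
print('coltop',tri(c2((580,105),12,(315,145)),T((147,52))))
print('colfoot z.012',onz('scene',c2((228,505),4,(290,110)),.012))
E
python3 lens2.py
```

```text
[ 0.7963  0.0555  0.2616 -0.2741  0.3424 30.1865] [1.0000e-03 1.2000e-03 1.5000e-03 1.8400e-02 2.1300e-02 1.7247e+00]
[ 0.01  0.19 -1.85 -0.72 -0.31 -0.36 -0.42 -0.87  2.26 -0.35 -0.47  1.03
  0.94  1.28 -0.25 -0.02 -0.31 -0.39]
[ 0.7964  0.0549  0.2623 -0.2512  0.3278 29.0127] [1.0000e-03 1.1000e-03 1.4000e-03 4.3000e-03 1.8600e-02 1.4325e+00]
[-0.01  0.15 -1.8  -0.66 -0.01 -0.25 -0.69 -1.    2.23 -0.4  -0.51  1.
  1.13  1.29 -0.12 -0.01 -0.36 -0.17 -0.12]
coltop (array([0.87989117, 0.03387298, 0.37933869]), np.float64(0.0007777631082496815))
colfoot z.012 [0.88495476 0.03054599 0.012     ]
```

```bash
cat > lens3.py <<'E'
from lens import *
from itertools import permutations
S=lambda p:c2(p,18,(325,158)); T=lambda p:c2(p,7,(195,78))
sg=-1
def mk(a,b,c): return [('scene',lambda L:(0,0,0),S((195,222)),1.),
 ('scene',lambda L:(L,sg*b/2,c/2),S((240,230)),1),
 ('scene',lambda L:(L+a,sg*b/2,c/2),S((437,278)),1),
 ('scene',lambda L:(L,-sg*b/2,c/2),S((415,97)),1),
 ('scene',lambda L:(L+a,-sg*b/2,c/2),S((575,140)),.7),
 ('scene',lambda L:(L,sg*b/2,-c/2),S((250,415)),1),
 ('scene',lambda L:(L+a,sg*b/2,-c/2),S((447,470)),1),
 ('top',lambda L:(0,19,0),T((83,334)),1),
 ('top',lambda L:(L,b/2,c/2),T((70,264)),.7)]
for a,b,c in list(permutations((50,56,44)))+[(35,56,44),(36,50,44)]:
    o=mk(a,b,c)
    f=lambda q:np.r_[res(q,o),(q[3]+.25)*30]
    s=least_squares(f,[.8,.05,.28,-.2,.2,32],x_scale=[.1,.1,.1,.1,.1,10])
    print(a,b,c,s.x.round(4),s.cost.round(2))
o=None
def f(q): return np.r_[res(q[:6],mk(*q[6:])),(q[3]+.25)*30]
s=least_squares(f,[.8,.05,.28,-.2,.2,32,50,56,44],x_scale=[.1,.1,.1,.1,.1,10,10,10,10])
C=np.linalg.inv(s.jac.T@s.jac)*.1
print(s.x.round(4),s.cost.round(2),np.sqrt(np.diag(C)).round(4))
E
python3 lens3.py
```

```text
50 56 44 [ 0.7964  0.0551  0.262  -0.2588  0.3327 29.4003] 7.33
50 44 56 [ 0.7964  0.0567  0.2619 -0.2675  0.2367 25.9527] 17.04
56 50 44 [ 0.7962  0.056   0.2605 -0.2969  0.354  28.0083] 11.56
56 44 50 [ 0.7962  0.0567  0.2605 -0.3033  0.3114 26.426 ] 17.07Traceback (most recent call last):
  File "lens3.py", line 17, in <module>
    s=least_squares(f,[.8,.05,.28,-.2,.2,32],x_scale=[.1,.1,.1,.1,.1,10])
    return func(*args, **kwargs)
    result = trf(vector_fun.fun, vector_fun.jac, x0, f0, J0, lb, ub, ftol, xtol,
                 gtol, max_nfev, x_scale, loss_function, tr_solver,
                 tr_options.copy(), verbose, callback=callback_wrapped)
    return trf_no_bounds(
        fun, jac, x0, f0, J0, ftol, xtol, gtol, max_nfev, x_scale,
        loss_function, tr_solver, tr_options, verbose, callback=callback)
    J = jac(x)
    self._update_jac()
    ~~~~~~~~~~~~~~~~^^
    self.J = self.jac_wrapped(xp_copy(self.x), f0=self.f)
             ~~~~~~~~~~~~~~~~^^^^^^^^^^^^^^^^^^^^^^^^^^^^
    J, dct = approx_derivative(
             ~~~~~~~~~~~~~~~~~^
        self.fun,
        ^^^^^
[... 597 characters left out ...]
^^^^^^^
    return np.atleast_1d(self.fun(x))
                         ~~~~~~~~^^^
    return self.f(x, *self.args, **self.kwargs)
           ~~~~~~^^^^^^^^^^^^^^^^^^^^^^^^^^^^^^
  File "lens3.py", line 16, in <lambda>
    f=lambda q:np.r_[res(q,o),(q[3]+.25)*30]
                     ~~~^^^^^
  File "lens.py", line 22, in res
    P=q[:3]+M@(np.array(f(q[5]))/1000); r+=list(w*(proj(n,P)[0]-px))
                                                   ~~~~^^^^^
  File "h.py", line 8, in proj
    c,A,e=cam(n); v=(np.atleast_2d(p)-e)@A
          ~~~^^^
  File "h.py", line 6, in cam
    c=calibration(n); return c,R(c['attitude']),np.array(c['eye'])
ValueError: time passes only in moves, steps and waits
```

```bash
python3 - <<'E'
import re
s=open('h.py').read()
s=s.replace("""    c=calibration(n); return c,R(c['attitude']),np.array(c['eye'])""","""    c=CAL[n]; return c,R(c['attitude']),np.array(c['eye'])
CAL={'scene':dict(fx=430.02291985770665,fy=430.02291985770665,cx=257.05907043010984,cy=197.4998191449749,eye=[1.14707148,-1.00225574,1.17228757],attitude=[-0.37839054,0.88458857,0.2504154,-0.10777655]),
'top':dict(fx=372.0915043478869,fy=372.0915043478869,cx=255.9903281066193,cy=193.18611466055668,eye=[0.40938029,-0.08658141,1.37915747],attitude=[-0.05615064,0.70913874,-0.70061713,0.05572241])}""")
open('h.py','w').write(s)
E
python3 lens3.py; python3 - <<'E'
from lens import *
S=lambda p:c2(p,18,(325,158)); T=lambda p:c2(p,7,(195,78))
for a,b in zip([(460,345),(615,425),(735,335),(560,275)],[(205,187),(228,120),(135,105),(115,165)]): print(tri(S(a),T(b)))
print(observe()['time_s'])
E
```

```text
50 56 44 [ 0.7964  0.0551  0.262  -0.2588  0.3327 29.4002] 7.33
50 44 56 [ 0.7964  0.0567  0.2619 -0.2675  0.2367 25.9527] 17.04
56 50 44 [ 0.7962  0.056   0.2605 -0.2969  0.354  28.0083] 11.56
56 44 50 [ 0.7962  0.0567  0.2605 -0.3033  0.3114 26.426 ] 17.07
44 50 56 [ 0.7965  0.056   0.2629 -0.2355  0.2219 27.8435] 13.9
44 56 50 [ 0.7965  0.0551  0.2631 -0.2318  0.2727 29.6084] 9.61
35 56 44 [ 0.7967  0.0551  0.2637 -0.2062  0.2618 31.9711] 5.93
36 50 44 [ 0.7967  0.0558  0.2632 -0.2186  0.2472 30.8603] 3.21
[ 0.7965  0.0556  0.2628 -0.2359  0.2887 30.1825 41.1206 50.15   39.1738] 1.2 [7.0000e-04 8.0000e-04 1.0000e-03 9.5000e-03 1.8000e-02 1.1017e+00
 1.0751e+00 1.2904e+00 1.1245e+00]
(array([0.85966816, 0.01750552, 0.2895644 ]), np.float64(0.00012942999285861902))
(array([0.89072427, 0.00839398, 0.29189193]), np.float64(0.0015231645954312146))
(array([0.89869799, 0.04967877, 0.28601628]), np.float64(0.0009719381222430452))
(array([0.86804927, 0.05577302, 0.28340225]), np.float64(0.008731163974561284))
0.7
```

```bash
python3 - <<'E'
from lens import *
S=lambda p:c2(p,5,(225,125)); T=lambda p:c2(p,6,(155,160))
for nm,a,b in[('-x-y',(55,330),(508,497)),('-x+y',(235,172),(100,462)),('+x-y',(260,430),(533,197)),('lid free -y',(250,218),(530,150)),('lid free +y',(432,55),(55,103)),('knob end',(397,182),(302,52))]:
    print(nm,onz('scene',S(a),.07).round(4),onz('top',T(b),.07).round(4),*tri(S(a),T(b)))
print('+x+y',onz('top',T((130,155)),.07))
o=observe(); print(R(o['eef_rot']).round(4))
E
```

```text
-x-y [ 0.4512 -0.0299  0.07  ] [ 0.4438 -0.0282  0.07  ] [ 0.44584296 -0.0264807   0.06431412] 0.004766856547568803
-x+y [0.471  0.2061 0.07  ] [0.4612 0.21   0.07  ] [0.46367968 0.21370489 0.06111595] 0.005409531344182211
+x-y [ 0.6358 -0.0409  0.07  ] [ 0.6207 -0.0397  0.07  ] [ 0.62693819 -0.03595667  0.05965258] 0.011199891067020332
lid free -y [0.5108 0.1615 0.07  ] [ 0.6491 -0.0374  0.07  ] [ 0.61762117 -0.04210118  0.2599193 ] 0.008140116747614085
lid free +y [0.5354 0.4375 0.07  ] [0.6742 0.2471 0.07  ] [0.6367998  0.2003119  0.25204603] 0.0013158166893622297
knob end [0.59   0.2639 0.07  ] [0.7072 0.1005 0.07  ] [0.67109082 0.07789169 0.23136263] 0.001488522006739612
+x+y [0.6431333  0.20084238 0.07      ]
[[ 1.000e-04 -9.208e-01  3.901e-01]
 [ 1.000e-04  3.901e-01  9.208e-01]
 [-1.000e+00 -0.000e+00  1.000e-04]]
```

>>> {"method": "send_rows", "body": {
  "increments": [
    [-0.05, 0, 0, -0.165, 0],
    [-0.05, 0, 0, -0.165, 0],
    [0, -0.045, -0.036, 0, 0],
    [0, -0.045, -0.036, 0, 0],
    [0, -0.045, -0.036, 0, 0],
    [0, -0.045, -0.036, 0, 0],
    [0, -0.045, -0.036, 0, 0],
    [0, -0.045, -0.036, 0, 0]
  ]
}}

```text
time_s: 1.7
position: [0.4991, 0.3395, 0.3456]
eef_rot: [0.518, -0.482, 0.517, 0.482]
wrist_force: [1.4, 0.2, 0.0]
gripper_width: -0.0002
```

```bash
cat > st.py <<'E'
from h import *
o=observe(); p=np.array(o['position']); M=R(o['eef_rot'])
d=p-np.array([.637,.079,.0705])
print('t',o['time_s'],'pos',p.round(4),'hingeframe',np.round([d@[.997,-.073,0],d@[.073,.997,0],d[2]],4),'g',round(o['gripper_width'],4)); print('toolx',M[:,0].round(3),'y',M[:,1].round(3),'z',M[:,2].round(3),'j',np.round(o['joints'],3),'F',np.round(o['wrist_force'],1))
E
python3 st.py
```

```text
t 1.7 pos [0.4991 0.3395 0.3456] hingeframe [-0.1565  0.2497  0.2751] g -0.0002
toolx [ 0.001  0.    -1.   ] y [-0.997  0.071 -0.001] z [0.071 0.997 0.   ] j [0.49  0.205 0.091 1.456 0.    0.561] F [1.4 0.2 0. ]
```

>>> {"method": "send_rows", "body": {
  "increments": [
    [0, -0.046, -0.037, 0, 0],
    [0, -0.046, -0.037, 0, 0],
    [0, -0.046, -0.037, 0, 0],
    [0, -0.046, -0.037, 0, 0],
    [0, -0.046, -0.037, 0, 0],
    [0.055, 0, 0, 0, 0],
    [0.055, 0, 0, 0, 0]
  ]
}}

```text
time_s: 2.58
position: [0.7159, 0.139, 0.2348]
eef_rot: [0.519, -0.482, 0.517, 0.481]
wrist_force: [0.8, -0.1, 0.1]
gripper_width: -0.0001
```

```bash
python3 st.py; python3 - <<'E'
from h import *
for n in('scene','top'):
    im=grab_frame(n)[...,::-1].copy(); cv2.imwrite(f'pics/{n}1.png',im)
    crop(n,im,*( (220,80,370,230) if n=='scene' else (150,80,270,220)),4 if n=='scene' else 4,n+'1c.png')
E
```

```text
t 2.575 pos [0.7159 0.139  0.2348] hingeframe [0.0743 0.0656 0.1643] g -0.0001
toolx [ 0.003  0.    -1.   ] y [-0.997  0.073 -0.003] z [0.073 0.997 0.001] j [0.103 0.466 0.221 1.322 0.    0.176] F [ 0.8 -0.1  0.1]
```

View pics/scene1c.png

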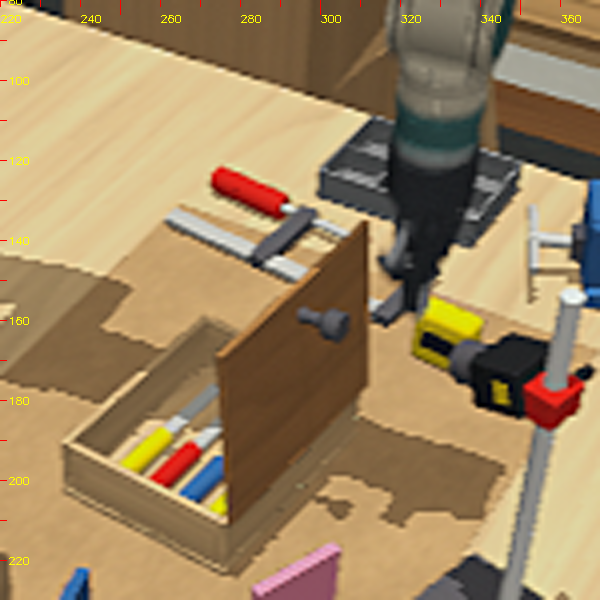

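View pics/top1c.png

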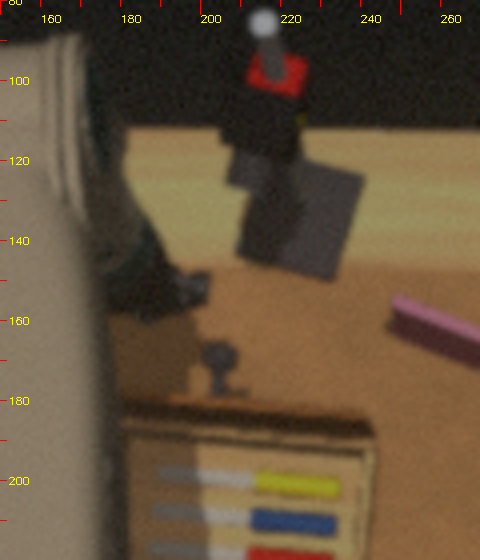

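```bash
python3 - <<'E'
from h import *
print(proj('scene',[.716,.139,.221]),proj('top',[.716,.139,.221]))
E
```

```text
[[322.79067012 158.26717565]] [[186.62815495 154.86585853]]
```

>>> {"method": "send_rows", "body": {
  "increments": [
    [0, 0.033, 0, 0, 0],
    [0, 0.033, 0, 0, 0],
    [0.007, 0.044, 0, 0, 0],
    [0.021, 0.04, 0, 0, 0],
    [0.0255, 0.0275, 0, 0, 0],
    [0.031, 0.0205, 0, 0, 0],
    [0.0285, 0.0105, 0, 0, 0]
  ]
}}

```text
time_s: 3.55
position: [0.5075, 0.1557, 0.125]
eef_rot: [0.519, -0.483, 0.516, 0.481]
wrist_force: [0.2, 0.8, 0.9]
gripper_width: 0.0004
```

```bash
python3 st.py; python3 - <<'E'
from h import *
for n in('scene',):
    im=grab_frame(n)[...,::-1].copy()
    crop(n,im,220,80,370,230,4,n+'2c.png')
E
```

```text
t 3.55 pos [0.5075 0.1557 0.125 ] hingeframe [-0.1347  0.067   0.0545] g 0.0004
toolx [ 0.005  0.001 -1.   ] y [-0.998  0.07  -0.005] z [0.07  0.998 0.001] j [ 0.176  0.203 -0.39   0.972  0.     0.246] F [0.2 0.8 0.9]
```

View pics/scene2c.png

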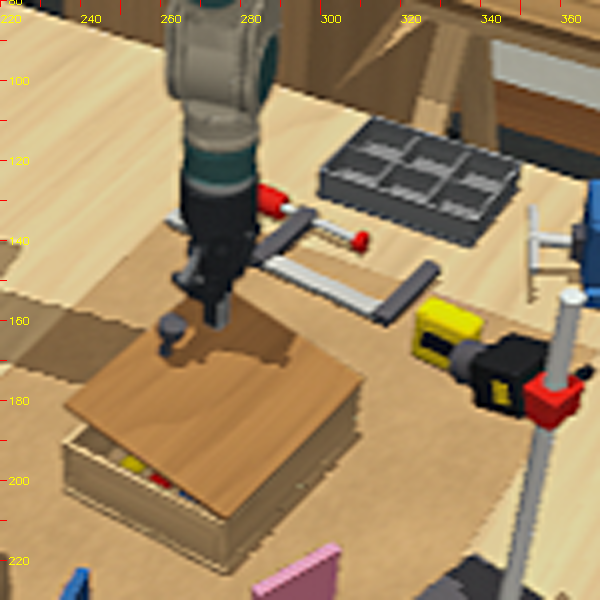

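>>> {"method": "send_rows", "body": {
  "increments": [
    [0.02, 0.005, 0, 0, 0],
    [0.014, 0, 0, 0, 0],
    [0.004, 0, 0, 0, 0],
    [0.002, 0, 0, 0, 0]
  ]
}}

```text
time_s: 4.1
position: [0.5033, 0.1559, 0.0918]
eef_rot: [0.518, -0.483, 0.516, 0.482]
wrist_force: [-23.1, -3.5, 63.0]
gripper_width: 0.0001
```

```bash
python3 st.py; python3 - <<'E'
from h import *
for n in('scene',):
    im=grab_frame(n)[...,::-1].copy()
    crop(n,im,220,80,370,230,4,n+'3c.png')
E
```

```text
t 4.1 pos [0.5033 0.1559 0.0918] hingeframe [-0.139   0.0669  0.0213] g 0.0001
toolx [ 0.003  0.001 -1.   ] y [-0.998  0.07  -0.003] z [0.07  0.998 0.001] j [ 0.178  0.235 -0.431  0.902  0.     0.248] F [-23.1  -3.5  63. ]
```

View pics/scene3c.png

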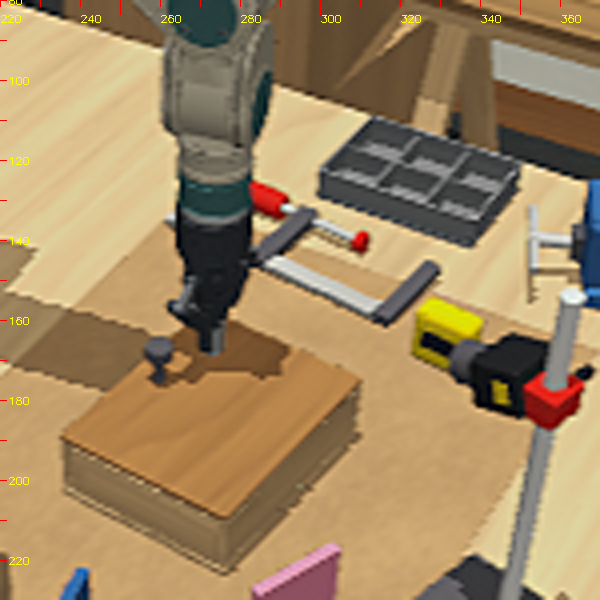

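>>> {"method": "send_rows", "body": {
  "increments": [
    [-0.05, 0, 0, 0, 0.0],
    [-0.06, 0, 0, 0, 0.05],
    [-0.06, 0, 0, 0, 0.05]
  ]
}}

```text
time_s: 4.53
position: [0.5023, 0.1554, 0.2562]
eef_rot: [0.518, -0.483, 0.516, 0.481]
wrist_force: [1.2, -0.7, -0.3]
gripper_width: 0.0357
```

```bash
python3 st.py; python3 - <<'E'
from h import *
t=np.load('t.npy')[...,::-1].clip(0,255).astype('uint8')
crop('t',cv2.convertScaleAbs(t,alpha=1.5),278,185,328,263,10-2,'ct7.png')
hsv=cv2.cvtColor(t,cv2.COLOR_BGR2HSV); sub=(slice(185,263),slice(278,328))
V=hsv[...,2].astype(int); Sx=hsv[...,1].astype(int);H=hsv[...,0]
m={'maple':(V>150)&(Sx<125)&(H<40),'blue':(H>100)&(H<130)&(Sx>120)&(V>90)}
for k in m:
    a=np.zeros(V.shape,'uint8'); a[sub]=m[k][sub]*255
    pts=cv2.findNonZero(a); 
    if pts is None: print(k,'none');continue
    r=cv2.minAreaRect(pts); print(k,len(pts),r)
print(hsv[222,300:314])
s=np.load('s.npy')[...,::-1].clip(0,255).astype('uint8')
crop('s',s,195,205,240,270,11-2,'cs7.png')
E
```

```text
t 4.525 pos [0.5023 0.1554 0.2562] hingeframe [-0.1398  0.0663  0.1857] g 0.0357
toolx [ 0.003  0.    -1.   ] y [-0.997  0.071 -0.003] z [0.071 0.998 0.001] j [ 0.177  0.093 -0.226  1.249 -0.     0.248] F [ 1.2 -0.7 -0.3]
maple 6 ((307.0, 222.5), (0.48507121205329895, 6.063390731811523), 75.96376037597656)
blue 22 ((303.0284118652344, 198.1797332763672), (0.8837880492210388, 22.35463523864746), 81.02737426757812)
[[ 15 138 120]
 [ 15 134 133]
 [ 16 127 143]
 [ 17 125 145]
 [ 18 125 147]
 [ 18 121 147]
 [ 20 117 150]
 [ 21 114 150]
 [ 20 113 151]
 [ 20 111 151]
 [ 22 110 151]
 [ 22 109 150]
 [ 21 110 150]
 [ 20 116 143]]
```

View pics/ct7.png

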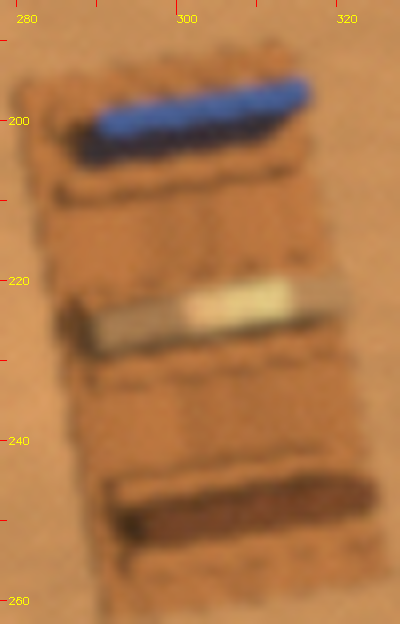

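View pics/cs7.png

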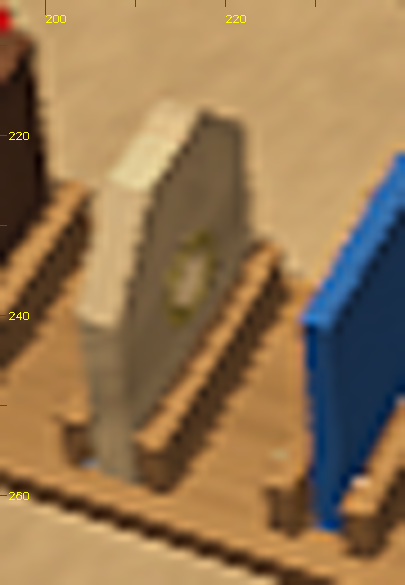

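```bash
python3 - <<'E'
from lens import *
T=lambda p:c2(p,8,(278,185)); S=lambda p:c2(p,9,(195,205))
c=onz('top',T((239,306)),.145); print('top centre',c)
a,b=onz('top',T((187,314)),.145),onz('top',T((291,297)),.145); print(a,b,np.hypot(*(a-b)[:2]),'yaw',np.arctan2(*(a-b)[:2][::-1])-np.pi/2)
# blue top edges, walnut
for nm,p,q,z in[('blue',(98,126),(310,93),.135),('wal',(135,525),(375,490),.125),('rackL',(15,90),(105,615),.015),('rackR',(290,45),(385,575),.015)]:
    a,b=onz('top',T(p),z),onz('top',T(q),z); d=a-b; print(nm,a.round(4),b.round(4),np.hypot(*d[:2]).round(4),'ang',np.arctan2(d[1],d[0]).round(3))
s1=S((190,150)) # top flat? 
# scene top flat corners: (150,105)-(205,110)... 
for p in[(130,180),(205,108),(165,100),(110,165)]: print(onz('scene',S(p),.145).round(4))
print('ring tri scene z.075',onz('scene',S((188,275)),.075))
E
```

```text
top centre [ 0.50904994 -0.25646483  0.145     ]
[ 0.50547351 -0.2348829   0.145     ] [ 0.51304451 -0.27807051  0.145     ] 0.04384619894364673 yaw 0.1735414819590937
blue [ 0.5851 -0.1991  0.135 ] [ 0.6003 -0.2887  0.135 ] 0.0909 ang 1.738
wal [ 0.4189 -0.215   0.125 ] [ 0.4346 -0.3152  0.125 ] 0.1014 ang 1.726
rackL [ 0.6184 -0.1715  0.015 ] [ 0.3795 -0.2126  0.015 ] 0.2425 ang 0.17
rackR [ 0.6411 -0.2992  0.015 ] [ 0.3988 -0.3391  0.015 ] 0.2456 ang 0.163
[ 0.5152 -0.2765  0.145 ]
[ 0.5173 -0.233   0.145 ]
[ 0.5024 -0.2374  0.145 ]
[ 0.5046 -0.2743  0.145 ]
ring tri scene z.075 [ 0.51954431 -0.2549058   0.075     ]
```

>>> {"method": "send_rows", "body": {
  "increments": [
    [-0.01, 0, 0, 0.1663, 0.05],
    [0, 0, 0, 0.1663, 0.05],
    [0, 0, 0, 0.1663, 0.05],
    [0, 0, 0, 0.1663, 0.05],
    [0, 0, 0, 0.1663, 0.05],
    [0, 0, 0, 0.1663, 0.05],
    [0, 0, 0, 0.1663, 0.05],
    [0, 0, 0, 0.1663, 0.05]
  ]
}}

```text
time_s: 5.52
position: [0.5026, 0.1554, 0.2643]
eef_rot: [0.706, -0.058, 0.704, 0.058]
wrist_force: [-0.0, 0.1, -1.6]
gripper_width: 0.0503
```

```bash
python3 st.py; cat > to.py <<'E'
import sys
from h import *
o=observe(); M=R(o['eef_rot']); p=np.array(o['position']); t=np.array(list(map(float,sys.argv[1:4])))
print('delta tool',((t-p)@M).round(4),'jaw angle',np.arctan2(M[1,2],M[0,2]).round(4),'pos',p.round(4))
E
python3 to.py .509 -.256 .256
```

```text
t 5.525 pos [0.5026 0.1554 0.2643] hingeframe [-0.1396  0.0663  0.1938] g 0.0503
toolx [ 0.003  0.    -1.   ] y [-0.163  0.987 -0.   ] z [0.987 0.163 0.003] j [ 0.177  0.089 -0.213  1.266 -0.     1.584] F [-0.   0.1 -1.6]
delta tool [ 0.0082 -0.4069 -0.0609] jaw angle 0.1641 pos [0.5026 0.1554 0.2643]
```

>>> {"method": "send_rows", "body": {
  "increments": [
    [0, -0.058, -0.0087, 0, 0.05],
    [0, -0.058, -0.0087, 0, 0.05],
    [0, -0.058, -0.0087, 0, 0.05],
    [0, -0.058, -0.0087, 0, 0.05],
    [0, -0.058, -0.0087, 0, 0.05],
    [0, -0.058, -0.0087, 0, 0.05],
    [0, -0.059, -0.0087, 0, 0.05],
    [0, 0, 0, 0, 0.05]
  ]
}}

```text
time_s: 6.52
position: [0.511, -0.261, 0.264]
eef_rot: [0.706, -0.059, 0.704, 0.057]
wrist_force: [-0.3, 0.9, -0.1]
gripper_width: 0.05
```

```bash
python3 st.py; python3 to.py .509 -.256 .12; python3 - <<'E'
from h import *
im=grab_frame('scene')[...,::-1].copy()
crop('scene',im,140,110,290,280,4,'scene4c.png')
im=grab_frame('top')[...,::-1].copy()
crop('scene',cv2.convertScaleAbs(im,alpha=1.6),250,170,370,290,4,'top4c.png')
E
```

```text
t 6.525 pos [ 0.511 -0.261  0.264] hingeframe [-0.1008 -0.3481  0.1935] g 0.05
toolx [ 0.003 -0.003 -1.   ] y [-0.163  0.987 -0.003] z [0.987 0.163 0.002] j [-5.840e-01  1.740e-01 -1.160e-01  1.277e+00 -1.000e-03  8.220e-01] F [-0.3  0.9 -0.1]
delta tool [ 0.144   0.0057 -0.0015] jaw angle 0.1642 pos [ 0.511 -0.261  0.264]
```

View pics/scene4c.png

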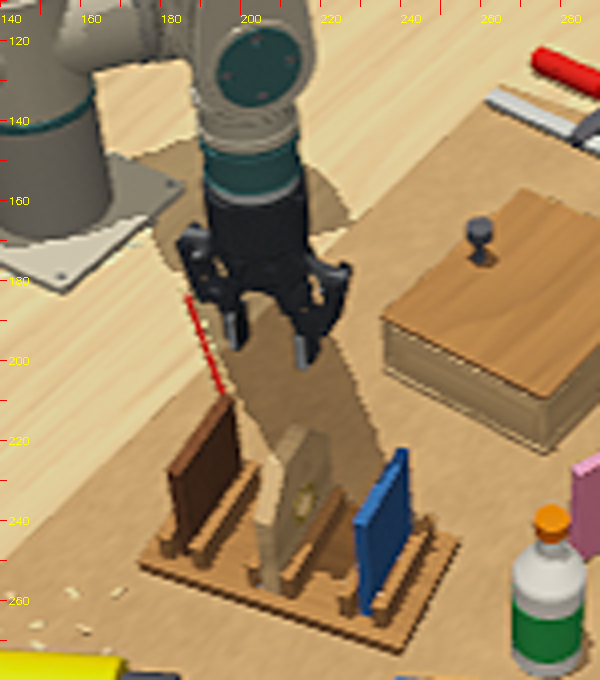

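View pics/top4c.png

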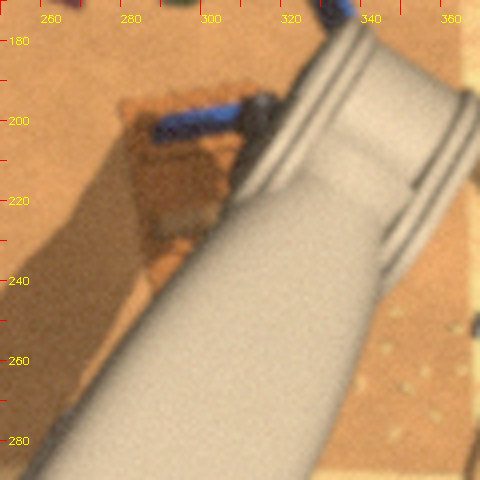

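>>> {"method": "send_rows", "body": {
  "increments": [
    [0.05, 0.005, -0.001, 0, 0.05],
    [0.05, 0, 0, 0, 0.05],
    [0.03, 0, 0, 0, 0.05],
    [0.012, 0, 0, 0, 0.05],
    [0, 0, 0, 0, 0.05]
  ]
}}

```text
time_s: 7.25
position: [0.5083, -0.2505, 0.1206]
eef_rot: [0.704, -0.06, 0.705, 0.061]
wrist_force: [-0.3, 0.4, -0.4]
gripper_width: 0.0502
```

```bash
python3 st.py; python3 - <<'E'
from h import *
im=grab_frame('scene')[...,::-1].copy()
crop('scene',im,160,150,270,280,5,'scene5c.png')
E
```

```text
t 7.25 pos [ 0.5083 -0.2505  0.1206] hingeframe [-0.1043 -0.3379  0.0501] g 0.0502
toolx [-0.  0. -1.] y [-0.17   0.985  0.   ] z [ 0.985  0.17  -0.   ] j [-0.572  0.27  -0.314  0.988  0.     0.828] F [-0.3  0.4 -0.4]
```

View pics/scene5c.png

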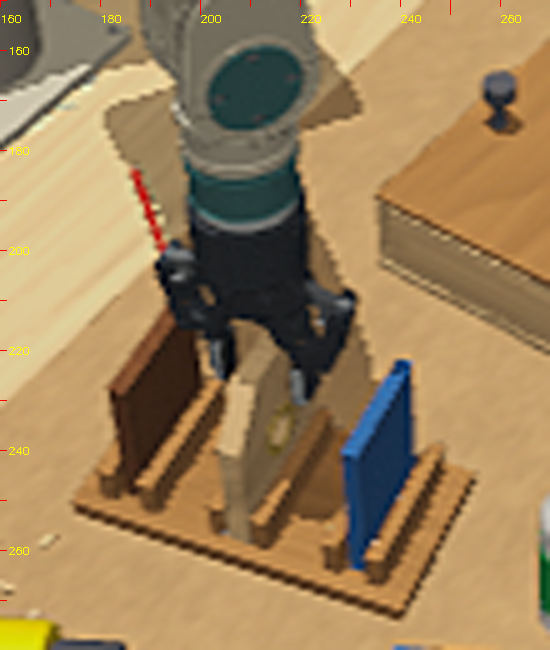

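>>> {"method": "send_rows", "body": {
  "increments": [
    [0, -0.005, 0, 0, 0.05],
    [0, 0, 0, 0, 0.0],
    [0, 0, 0, 0, 0.0],
    [0, 0, 0, 0, 0.0],
    [0, 0, 0, 0, 0.0],
    [0, 0, 0, 0, 0.0]
  ],
  "force": 70
}}

```text
time_s: 8.05
position: [0.5098, -0.257, 0.1212]
eef_rot: [0.705, -0.06, 0.704, 0.059]
wrist_force: [1.5, -1.2, 5.6]
gripper_width: 0.0155
```

```bash
python3 st.py
```

```text
t 8.05 pos [ 0.5098 -0.257   0.1212] hingeframe [-0.1023 -0.3443  0.0507] g 0.0155
toolx [ 0.002 -0.001 -1.   ] y [-0.169  0.986 -0.002] z [0.986 0.169 0.002] j [-0.58   0.275 -0.306  0.988 -0.     0.821] F [ 1.5 -1.2  5.6]
```

>>> {"method": "send_rows", "body": {
  "increments": [
    [-0.03, 0, 0, 0, 0],
    [-0.055, 0, 0, 0, 0],
    [-0.055, 0, 0, 0, 0],
    [-0.055, 0, 0, 0, 0],
    [-0.035, 0, 0, 0.14, 0],
    [0, 0, 0, 0.14, 0],
    [0, 0, 0, 0.14, 0],
    [0, 0, 0, 0, 0]
  ]
}}

```text
time_s: 9.05
position: [0.5081, -0.2559, 0.3489]
eef_rot: [0.701, 0.088, 0.703, -0.087]
wrist_force: [-0.1, -0.3, -0.9]
gripper_width: 0.0152
```

```bash
python3 st.py;python3 - <<'E'
from h import *
im=grab_frame('scene')[...,::-1].copy()
crop('scene',im,120,20,290,280,3,'scene6c.png') if 0 else crop('scene',im,140,70,290,280,4-1,'scene6c.png')
print('glue',onz('top',(299,153),.17))
E
```

```text
t 9.05 pos [ 0.5081 -0.2559  0.3489] hingeframe [-0.1041 -0.3433  0.2784] g 0.0152
toolx [-0.003  0.002 -1.   ] y [0.246 0.969 0.001] z [ 0.969 -0.246 -0.003] j [-0.58   0.143  0.024  1.455 -0.     1.239] F [-0.1 -0.3 -0.9]
glue [ 0.74050611 -0.22704758  0.17      ]
```

View pics/scene6c.png

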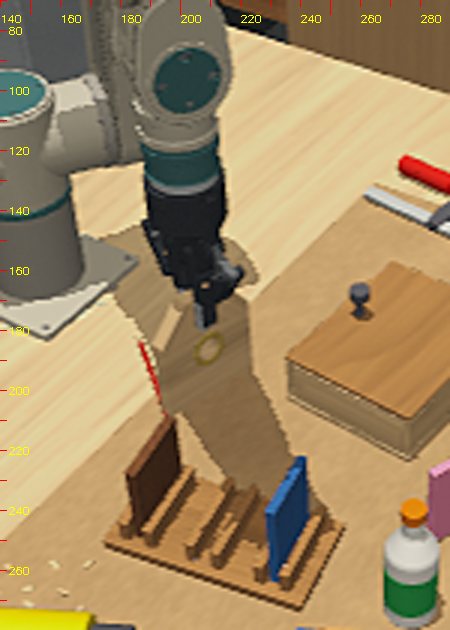

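>>> {"method": "send_rows", "body": {
  "increments": [
    [0, 0.06, 0, 0, 0],
    [0, 0.06, 0, 0, 0],
    [0, 0, 0.06, 0, 0],
    [0, 0, 0.06, 0, 0],
    [0, 0, 0.06, 0, 0],
    [0, 0, 0.06, 0, 0],
    [0, 0, 0.06, 0, 0]
  ]
}}

```text
time_s: 9.98
position: [0.8307, -0.2148, 0.3493]
eef_rot: [0.701, 0.088, 0.702, -0.087]
wrist_force: [1.3, -1.7, -0.3]
gripper_width: 0.0153
```

```bash
python3 st.py
```

```text
t 9.975 pos [ 0.8307 -0.2148  0.3493] hingeframe [ 0.2145 -0.2787  0.2788] g 0.0153
toolx [-0.001  0.    -1.   ] y [ 0.246  0.969 -0.   ] z [ 0.969 -0.246 -0.001] j [-0.328  0.756  0.932  1.748 -0.     1.491] F [ 1.3 -1.7 -0.3]
```

>>> {"method": "send_rows", "body": {
  "increments": [
    [0, 0, 0.04, 0, 0],
    [0, 0, 0.04, 0, 0],
    [0, 0, 0.04, 0, 0]
  ]
}}

```text
time_s: 10.35
position: [0.9008, -0.2327, 0.32]
eef_rot: [0.715, 0.086, 0.688, -0.089]
wrist_force: [0.1, -0.1, -1.6]
gripper_width: 0.015
```

```bash
python3 st.py
```

```text
t 10.35 pos [ 0.9008 -0.2327  0.32  ] hingeframe [ 0.2858 -0.2915  0.2495] g 0.015
toolx [ 0.038 -0.01  -0.999] y [ 0.246  0.969 -0.001] z [ 0.969 -0.245  0.039] j [-0.323  0.954  1.241  1.818  0.002  1.496] F [ 0.1 -0.1 -1.6]
```

>>> {"method": "send_rows", "body": {
  "increments": [
    [0, 0, -0.02, 0, 0],
    [0, 0, -0.04, 0, 0],
    [0, 0, 0, 0, 0]
  ]
}}

```text
time_s: 10.72
position: [0.8363, -0.2156, 0.3186]
eef_rot: [0.713, 0.086, 0.69, -0.089]
wrist_force: [-0.1, 0.7, -0.5]
gripper_width: 0.0156
```

```bash
python3 st.py
```

```text
t 10.725 pos [ 0.8363 -0.2156  0.3186] hingeframe [ 0.2202 -0.2792  0.2481] g 0.0156
toolx [ 0.031 -0.008 -0.999] y [0.246 0.969 0.   ] z [ 0.969 -0.246  0.032] j [-0.328  0.721  0.807  1.625  0.003  1.491] F [-0.1  0.7 -0.5]
```

>>> {"method": "send_rows", "body": {
  "increments": [
    [-0.04, 0, -0.045, 0, 0],
    [-0.04, 0, -0.045, 0, 0],
    [-0.04, 0, -0.045, 0, 0],
    [-0.05, 0, 0, 0, 0],
    [-0.05, 0, 0, 0, 0],
    [0, 0, 0, 0, 0]
  ]
}}

```text
time_s: 11.48
position: [0.7026, -0.1819, 0.5446]
eef_rot: [0.722, 0.084, 0.68, -0.091]
wrist_force: [0.6, 0.8, -1.8]
gripper_width: 0.0154
```

```bash
python3 st.py
```

```text
t 11.475 pos [ 0.7026 -0.1819  0.5446] hingeframe [ 0.0845 -0.2553  0.4741] g 0.0154
toolx [ 0.058 -0.017 -0.998] y [ 0.246  0.969 -0.002] z [ 0.967 -0.246  0.06 ] j [-0.344  0.488  0.9    1.923  0.003  1.476] F [ 0.6  0.8 -1.8]
```

>>> {"method": "send_rows", "body": {
  "increments": [
    [-0.03, 0.03, 0, 0, 0],
    [-0.04, 0.03, 0, 0, 0],
    [-0.04, 0, 0, 0, 0],
    [-0.03, 0, 0, 0, 0],
    [0, 0, 0, 0, 0]
  ]
}}

```text
time_s: 12.1
position: [0.683, -0.1174, 0.6429]
eef_rot: [0.736, 0.084, 0.665, -0.093]
wrist_force: [-0.4, 0.7, -0.7]
gripper_width: 0.0154
```

```bash
python3 st.py
```

```text
t 12.1 pos [ 0.683  -0.1174  0.6429] hingeframe [ 0.0602 -0.1925  0.5724] g 0.0154
toolx [ 0.098 -0.025 -0.995] y [ 0.248  0.969 -0.   ] z [ 0.964 -0.247  0.101] j [-2.640e-01  5.360e-01  1.216e+00  2.150e+00  1.000e-03  1.558e+00] F [-0.4  0.7 -0.7]
```

>>> {"method": "send_rows", "body": {
  "increments": [
    [0, 0, -0.03, 0, 0],
    [0, 0, -0.03, 0, 0],
    [0, 0, -0.03, 0, 0],
    [0, 0, 0, 0, 0]
  ]
}}

```text
time_s: 12.6
position: [0.5952, -0.0949, 0.6313]
eef_rot: [0.734, 0.084, 0.667, -0.093]
wrist_force: [0.2, -0.2, -1.5]
gripper_width: 0.0153
```

```bash
python3 st.py
```

```text
t 12.6 pos [ 0.5952 -0.0949  0.6313] hingeframe [-0.0289 -0.1764  0.5608] g 0.0153
toolx [ 0.092 -0.024 -0.995] y [0.248 0.969 0.   ] z [ 0.964 -0.247  0.095] j [-2.660e-01  2.610e-01  7.660e-01  1.981e+00  1.000e-03  1.556e+00] F [ 0.2 -0.2 -1.5]
```

>>> {"method": "send_rows", "body": {
  "increments": [
    [-0.04, 0, 0, 0, 0],
    [-0.04, 0, 0, 0, 0],
    [-0.04, 0, 0, 0, 0],
    [-0.04, 0, 0, 0, 0],
    [0, 0, 0, 0, 0]
  ]
}}

```text
time_s: 13.22
position: [0.5596, -0.0872, 0.7295]
eef_rot: [0.76, 0.08, 0.638, -0.096]
wrist_force: [-0.2, -1.2, -0.8]
gripper_width: 0.015
```

```bash
python3 st.py
```

```text
t 13.225 pos [ 0.5596 -0.0872  0.7295] hingeframe [-0.0651 -0.1714  0.659 ] g 0.015
toolx [ 0.169 -0.043 -0.985] y [0.248 0.969 0.001] z [ 0.954 -0.244  0.174] j [-0.271  0.276  1.03   2.15   0.004  1.551] F [-0.2 -1.2 -0.8]
```

>>> {"method": "send_rows", "body": {
  "increments": [
    [-0.035, 0, 0, 0, 0],
    [-0.035, 0, 0, 0, 0],
    [-0.035, 0, 0, 0, 0],
    [0, 0, 0, 0, 0]
  ]
}}

```text
time_s: 13.72
position: [0.5251, -0.0799, 0.7691]
eef_rot: [0.783, 0.077, 0.609, -0.098]
wrist_force: [-0.6, 0.4, -0.7]
gripper_width: 0.0152
```

```bash
python3 st.py
```

```text
t 13.725 pos [ 0.5251 -0.0799  0.7691] hingeframe [-0.1    -0.1665  0.6986] g 0.0152
toolx [ 0.239 -0.061 -0.969] y [0.248 0.969 0.   ] z [ 0.939 -0.24   0.247] j [-0.276  0.207  1.036  2.15   0.007  1.546] F [-0.6  0.4 -0.7]
```

Tilt 0.25; two more rows should bring it to about 0.29.

>>> {"method": "send_rows", "body": {
  "increments": [
    [-0.03, 0, 0, 0, 0],
    [-0.03, 0, 0, 0, 0],
    [0, 0, 0, 0, 0]
  ]
}}

```text
time_s: 14.1
position: [0.5045, -0.0752, 0.7898]
eef_rot: [0.795, 0.075, 0.593, -0.1]
wrist_force: [-0.2, 0.2, -0.5]
gripper_width: 0.0151
```

```bash
python3 st.py; python3 to.py .634 .095 .36
```

```text
t 14.1 pos [ 0.5045 -0.0752  0.7898] hingeframe [-0.1209 -0.1634  0.7193] g 0.0151
toolx [ 0.277 -0.071 -0.958] y [0.248 0.969 0.   ] z [ 0.929 -0.237  0.285] j [-0.279  0.169  1.037  2.15   0.008  1.543] F [-0.2  0.2 -0.5]
delta tool [ 0.4357  0.1969 -0.0428] jaw angle -0.2503 pos [ 0.5045 -0.0752  0.7898]
```

>>> {"method": "send_rows", "body": {
  "increments": [
    [0.04, 0.018, -0.007, 0, 0],
    [0.048, 0.021, -0.008, 0, 0],
    [0.048, 0.021, -0.008, 0, 0],
    [0.048, 0.021, -0.008, 0, 0],
    [0.048, 0.021, -0.008, 0, 0],
    [0.048, 0.021, -0.008, 0, 0],
    [0.048, 0.021, -0.008, 0, 0],
    [0.0, 0.0, 0.0, 0, 0]
  ]
}}

```text
time_s: 15.1
position: [0.5771, 0.055, 0.4486]
eef_rot: [0.79, 0.074, 0.601, -0.1]
wrist_force: [0.2, -0.6, -1.1]
gripper_width: 0.0153
```

```bash
python3 st.py; python3 to.py .634 .095 .275; python3 - <<'E'
from h import *
im=grab_frame('scene')[...,::-1].copy()
crop('scene',im,220,80,370,230,4,'scene7c.png')
im=grab_frame('top')[...,::-1].copy()
crop('scene',cv2.convertScaleAbs(im,alpha=1.6),150,80,290,230,4,'top7c.png')
E
```

```text
t 15.1 pos [0.5771 0.055  0.4486] hingeframe [-0.0579 -0.0283  0.3781] g 0.0153
toolx [ 0.258 -0.069 -0.964] y [ 0.246  0.969 -0.003] z [ 0.934 -0.236  0.267] j [ 0.019 -0.015  0.031  1.356 -0.074  1.828] F [ 0.2 -0.6 -1.1]
delta tool [ 0.1792  0.0534 -0.0026] jaw angle -0.2475 pos [0.5771 0.055  0.4486]
```

View pics/scene7c.png

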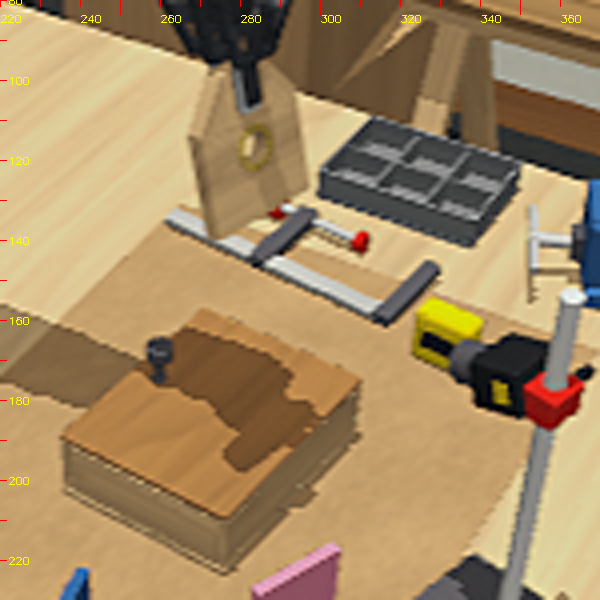

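View pics/top7c.png

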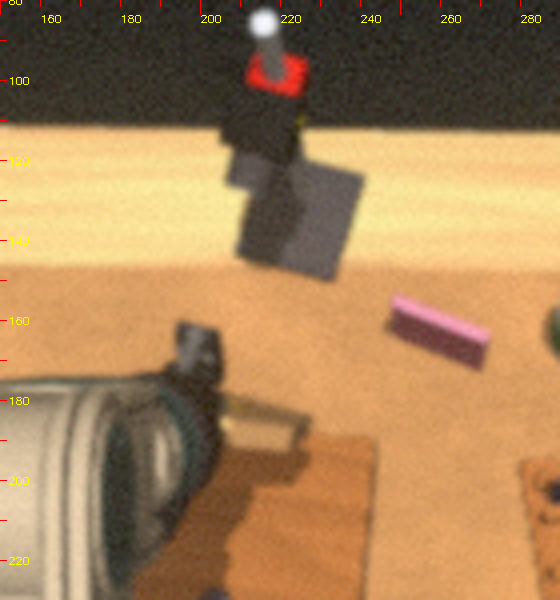

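>>> {"method": "send_rows", "body": {
  "increments": [
    [0.045, 0.0133, -0.0007, 0, 0],
    [0.045, 0.0133, -0.0007, 0, 0],
    [0.045, 0.0133, -0.0007, 0, 0],
    [0.04, 0.0133, -0.0007, 0, 0],
    [0, 0, 0, 0, 0],
    [0, 0, 0, 0, 0]
  ]
}}

```text
time_s: 15.95
position: [0.6405, 0.0935, 0.2924]
eef_rot: [0.796, 0.075, 0.593, -0.1]
wrist_force: [0.2, -0.0, -0.3]
gripper_width: 0.0152
```

```bash
python3 st.py; python3 - <<'E'
from h import *
s=np.mean([grab_frame('scene').astype(float) for i in range(3)],0)[...,::-1].astype('uint8')
crop('scene',s,270,110,370,200,7,'scene8c.png')
t=np.mean([grab_frame('top').astype(float) for i in range(3)],0)[...,::-1]
crop('scene',(255*(t/255)**.5).clip(0,255).astype('uint8'),160,80,260,190,5,'top8c.png')
o=observe();M=R(o['eef_rot']);p=np.array(o['position'])
ring=p+M@np.array([.046,0,.008]); print('ring',ring, proj('scene',ring),proj('top',ring))
E
```

```text
t 15.95 pos [0.6405 0.0935 0.2924] hingeframe [0.0024 0.0147 0.2219] g 0.0152
toolx [ 0.278 -0.07  -0.958] y [0.248 0.969 0.002] z [ 0.928 -0.239  0.286] j [ 0.085  0.123 -0.148  1.024 -0.093  1.894] F [ 0.2 -0.  -0.3]
ring [0.65905352 0.08878733 0.24851041] [[302.49886514 154.37593935]] [[200.39605496 170.55896132]]
```

View pics/scene8c.png

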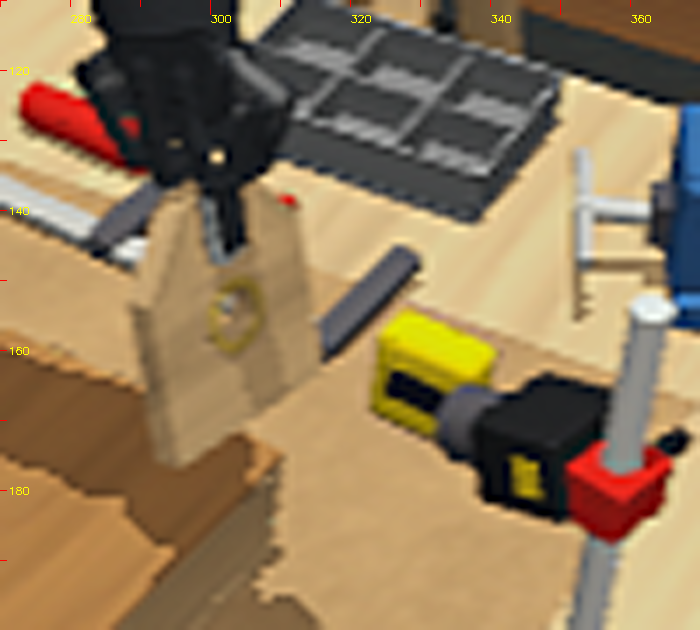

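View pics/top8c.png

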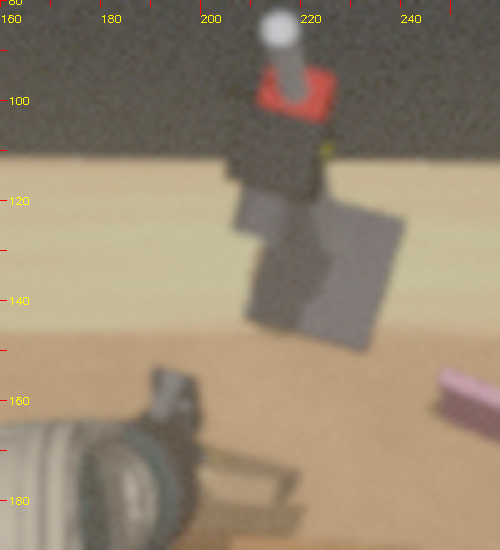

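```bash
python3 - <<'E'
from lens import *
H0=np.array([.84,.043,.28])
for yaw in(-.22,-.25,-.28):
  for p in(.1,.15,.2,.25,.3,.35,.4):
    M=Rl(yaw,p); near=H0+M@[0,-.028,0]
    f=lambda a,b:(lambda d:d)(proj('scene',b)[0]-proj('scene',a)[0])
    x=f(near-M[:,0]*.02,near+M[:,0]*.02); z=f(near+M[:,2]*.02,near-M[:,2]*.02); y=f(H0-M[:,1]*.02,H0+M[:,1]*.02)
    print(yaw,p,'x slope',(x[1]/x[0]).round(3),'z dx/dy',(z[0]/z[1]).round(3),'y',(y[1]/y[0]).round(3))
S=lambda p:c2(p,18,(325,158))
for z in(.262,.27,.275): print(onz('scene',S((195,222)),z),onz('top',(212,126.5),z))
E
```

```text
-0.22 0.1 x slope 0.459 z dx/dy -0.066 y -0.789
-0.22 0.15 x slope 0.409 z dx/dy -0.014 y -0.789
-0.22 0.2 x slope 0.359 z dx/dy 0.036 y -0.789
-0.22 0.25 x slope 0.309 z dx/dy 0.084 y -0.789
-0.22 0.3 x slope 0.259 z dx/dy 0.131 y -0.789
-0.22 0.35 x slope 0.208 z dx/dy 0.176 y -0.789
-0.22 0.4 x slope 0.156 z dx/dy 0.221 y -0.789
-0.25 0.1 x slope 0.486 z dx/dy -0.068 y -0.735
-0.25 0.15 x slope 0.435 z dx/dy -0.017 y -0.735
-0.25 0.2 x slope 0.384 z dx/dy 0.032 y -0.735
-0.25 0.25 x slope 0.333 z dx/dy 0.079 y -0.735
-0.25 0.3 x slope 0.281 z dx/dy 0.124 y -0.735
-0.25 0.35 x slope 0.229 z dx/dy 0.168 y -0.735
-0.25 0.4 x slope 0.176 z dx/dy 0.212 y -0.735
-0.28 0.1 x slope 0.515 z dx/dy -0.07 y -0.685
-0.28 0.15 x slope 0.462 z dx/dy -0.02 y -0.685
-0.28 0.2 x slope 0.41 z dx/dy 0.027 y -0.685
-0.28 0.25 x slope 0.357 z dx/dy 0.073 y -0.685
-0.28 0.3 x slope 0.304 z dx/dy 0.117 y -0.685
-0.28 0.35 x slope 0.25 z dx/dy 0.16 y -0.685
-0.28 0.4 x slope 0.195 z dx/dy 0.202 y -0.685
[0.79603397 0.05594568 0.262     ] [0.7974819  0.05540405 0.262     ]
[0.79911904 0.04664575 0.27      ] [0.7947027  0.05438728 0.27      ]
[0.80104721 0.04083329 0.275     ] [0.79296569 0.05375181 0.275     ]
```

>>> {"method": "send_rows", "body": {
  "increments": [
    [0.011, 0.001, -0.005, 0, 0],
    [0.01, 0, -0.005, 0, 0],
    [0, 0, 0, 0, 0],
    [0, 0, 0, 0, 0]
  ]
}}

```text
time_s: 16.75
position: [0.635, 0.096, 0.2651]
eef_rot: [0.794, 0.075, 0.595, -0.1]
wrist_force: [-0.5, 0.5, -1.7]
gripper_width: 0.015
```

```bash
python3 st.py; python3 - <<'E'
from lens import *
s=grab_frame('scene')[...,::-1].copy(); cv2.imwrite('pics/scene9.png',s)
crop('scene',s,180,90,370,280,3,'scene9c.png')
o=observe();M=R(o['eef_rot']);p=np.array(o['position'])
ring=p+M@np.array([.046,0,.008]); print('ring',ring.round(4), proj('scene',ring),'vel',np.abs(o['joint_vel']).max())
for L in([.7965,.0556,.2628],[.797,.050,.271]):
  for pt in(.22,.285,.34):
    A=Rl(-.25,pt); print(L,pt,((ring-L)@A).round(4), 'ang',np.arccos(np.clip(M[:,2]@A[:,0],-1,1)).round(3))
E
```

```text
t 16.75 pos [0.635  0.096  0.2651] hingeframe [-0.0033  0.0168  0.1946] g 0.015
toolx [ 0.272 -0.069 -0.96 ] y [0.248 0.969 0.   ] z [ 0.93  -0.238  0.281] j [ 0.09   0.131 -0.195  0.976 -0.094  1.898] F [-0.5  0.5 -1.7]
ring [0.6552 0.0909 0.2237] [[301.29979939 159.294729  ]] vel 0.01028391510413655
[0.7965, 0.0556, 0.2628] 0.22 [-0.1506 -0.0008 -0.0064] ang 0.065
[0.7965, 0.0556, 0.2628] 0.285 [-0.1507 -0.0008  0.0034] ang 0.0
[0.7965, 0.0556, 0.2628] 0.34 [-0.1503 -0.0008  0.0117] ang 0.055
[0.797, 0.05, 0.271] 0.22 [-0.1542  0.0045 -0.014 ] ang 0.065
[0.797, 0.05, 0.271] 0.285 [-0.1548  0.0045 -0.0039] ang 0.0
[0.797, 0.05, 0.271] 0.34 [-0.1548  0.0045  0.0046] ang 0.055
```

View pics/scene9c.png

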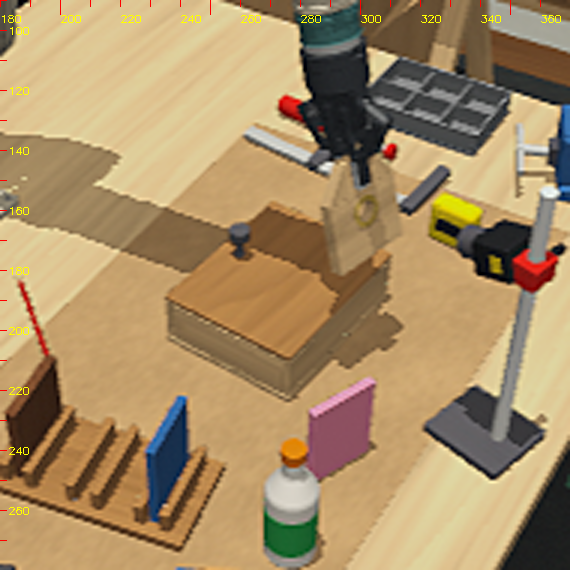

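The picture shows the panel held with its ring at about (301,159), facing the lens at (335,170). The lid is shut and the rest of the bench is unchanged, so I am handing in.

```bash
python3 - <<'E'
from bench import *
print(close_job()); print(observe()['position'],observe()['gripper_width'])
E
```

```text
the job is handed in; nothing more can be done
None
the job is handed in; nothing more can be done
```

I shut the lid, lifted the maple panel out of the rack, and handed the job in at about 16.8 s with the panel held still in front of the lens. The hand-in reports no verdict, so these are my own last measurements.

- **Lid:** I pushed it shut with closed fingers beside the knob and pressed it down with about 63 N. The last pictures show it flat on the chest.
- **Grip:** I pinched the panel by the gable at 70 N, and the fingers read 15 mm apart on it at the end.
- **Tilt:** the moves only allow a turn about the tool's own axis, so I could not tilt the panel directly. I ran the arm up against its reach limit, where the tool leans outwards and keeps that lean, and stopped at 0.28 rad to match the camera.
- **Joint limits:** joint 3 read 1.241 against its limit of 1.24 at one moment, and joint 4 sat at its 2.15 limit. No fault was reported.
- **Ring position:** it is about 0.151 to 0.155 m in front of the lens and within about 5 mm of the line of sight. At the edges of my camera-angle estimate that grows to about 14 mm up or down. The ring appeared within 1 pixel of where I predicted when I checked it just before the last small move.
- **Angle error:** estimated below 0.07 rad.

Two checks disagreed, both inside the tolerances:

- **Camera pitch:** different edges of the camera head gave 0.22 to 0.33 rad, and I used about 0.285.
- **Lens height:** the pictures gave 0.262 m, slightly under the stated minimum of 0.27 m, so I aimed between the two.

In the last picture the camera, the other two panels and the glue bottle looked unmoved. I saw no sign that anything else on the bench had moved.

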